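Walk a plaster press mould round and square it up to the bench stop

ROBOT

A 6-joint arm with a two-finger parallel gripper is mounted at the origin on the work surface. World frame = base frame: x ahead of the robot, y to its left, z up, the work surface at z = 0. Lengths are in m, angles in rad, forces in N, time in s.
With the tool pointing down it reaches from about 0.4 to 0.925 m from the base axis. Payload 3.4 kg.
Tool frame: the origin (TCP) lies at the very end of the fingers, on their centre line; the grasp point (between the pads) lies ctrl.tcp_to_grasp behind it (ctrl.tcp_to_grasp is the distance from the TCP to the grasp point, in m); z points along the fingers, y is the line along which they close (so a half turn about z gives the same grasp; the last joint's range is limited). The gripper opens to 85 mm and grips with 20 to 120 N. Pads are 22 mm wide; open, the fingers measure 114 mm over their backs; the gripper's body (76 mm by 85 mm) begins 54 mm behind the grasp point. The pads swing forward as they close: fully open they stand 13 mm farther back than shut.
Start: joints at [-1.242, 0.307, 1.506, -0, 1.328, -0.073], TCP at [0.225, -0.529, 0.231] pointing down, gripper open.
Joint ranges: [-3.12, 3.12], [-1.05, 2.28], [0.14, 2.33], [-1.42, 4.57], [0.1, 2.73], [-2.68, 2.68]. Speed limits (rad/s): [2.57, 2.57, 3.14, 3.14, 3.14, 3.14].

INTERFACE

Orientations are given as a rotation vector (axis times angle).
In Python, from cell import ctrl gives the robot as it stands.
- The arm moves only by the tool step_arm, never from a script. Its argument "motion" is a list of rows, each a list of 3 entries, a list of its own where there are three numbers: the turn, a rotation vector about the world's x, y, z in degrees, then the shift along the world's x, y, z in cm, then the opening, from -1 (shut) to 1 (fully open), so that 0 is half open. In form: [[[ax, ay, az], [dx, dy, dz], gripper], ...]. A call has 1 to 10 rows; each row is the pose to reach, as a shift and turn from the pose commanded when the call began; what a row does not reach only later rows make up. A row lasts 1/12 s, in which the tool goes at most 41.7 mm and 7.16 degrees, less where a joint would pass 70% of its speed; a pose out of reach is approached as far as the arm can. A call with a gripper value outside its range is refused whole. The fingers move at their own pace and stop on an object; "force" is the grip in N (left out, the last holds). Time passes only in rows, so rows that repeat a pose let the fingers close. It gives the time, the measured TCP pose, the force, the opening and the grip force at its end, in the units of the state.
- ctrl.state(): the state, without advancing time (a new reading comes with each control period).
- ctrl.get_image(name): name is "scene" or "top" or "wrist"; returns a dict with "frame" (480x640x3 uint8, red, green, blue), "fx", "fy", "cx", "cy" (pixels), "R" (3x3) and "t" (3): a world point X has camera coordinates R X + t. Camera axes: x right, y down, z forward; pixel columns grow to the right and rows downward; lengths in m; the calibration is good to about 2 mm. A picture is of the moment at which its call begins. There is no depth.
- ctrl.sign_off(): hands the job in; it is judged then, once.
Trained networks look in a picture, given as the dict that the camera call returned (one of the last four; its "shot" number tells which), for a name from the list of things; names that differ only in an ending like _2 or _b are one class to them, and where a whole thing is asked for, a point or a joint stands for the part that bears it (a point fixed in the world has none). Each returns a list of dicts, best first, with "p" (0 to 1); they miss things now and then, are a little off and sometimes report something else, mostly with a low value. They report only what shows in the picture. A call takes as long as a camera call. They do not tell look-alikes from the thing itself.
- ctrl.boxes_of(thing, picture): "extent" ([left, top, right, bottom] in pixels, round what is visible of it).
- ctrl.tip_of(thing, picture): "location" ([column, row] in pixels: a listed point, or the origin of a listed thing).
The state is a dict: "clock": time; "joints": joint angles; "qvel": joint speeds; "effort": joint torques, N m; "ee_pos": TCP position; "ee_rot": TCP orientation; "force": force on the tool from outside, world axes, zero at the start; "ft_torque": the same for the moment, N m; "gripper_width": finger opening in m; "grip_force": force on a finger pad.
Only numpy, scipy, OpenCV 4.12 (cv2) and the standard library are available. Lean on these libraries where they do the work, as an engineer would, in place of code of your own. Each camera call takes 0.05 s, during which the arm holds its last target. There are 200 camera calls.

TASK

Turn the heavy plaster dish mould round on the pressing board, pushing it with the fingertips, until one of its long sides (either will do) lies flush against the wooden stop strip, with the whole of that side backed by the strip; walking it round with a nudge at one corner and then at the opposite one works best. Do not lift or tip it, and push only on its outside walls, for its top rim and its hollow are the casting faces and must not be touched. Have it nearly square to the strip before the two meet, so that no corner knocks against the wood and chips, and leave everything else where it is.

Things in the scene. Friction and masses are not known exactly. Their poses are not given: they have to be found in the camera images.
- board: pressing board: fixed plywood board, 360 mm (its x) by 460 mm (its y), 18 mm thick, lying on the bench. Origin at the centre of its underside, z up; its +x points away from the robot, towards the stop strip. Left and right here are the robot's: left is +y.
- stop: stop strip: straight oak strip fixed on the board near its far edge, 260 mm long (its y), 28 mm wide, 24 mm high. Origin at the middle of its length, at the foot of the upright face that looks to the robot, on the board's top (18 mm above the bench). Its x points square into that face (away from the robot), y along the strip, z up; its ends are at y = +130 and -130 mm.
- mould: plaster dish mould: off-white block 180 mm long (its x), 116 wide (its y), 56 high, upright walls to 50 mm, then a 5 mm bevel; loose, 1.2 to 1.8 kg, friction on the board about 0.6 (6 to 13 N pushes it). Origin at the centre of its underside, z up. Both long sides are alike. It starts clear of the strip, its long axis 47 to 90 degrees off parallel. Flush, its origin is 58 mm from the strip's face.
- mould_face: the casting faces of that mould, one piece with it and turning with it: the flat top rim (170 x 106 mm outside) and the hollow in it (148 x 84 mm at the top, 24 mm deep, sloping sides). Origin at the centre of the hollow's mouth, at the height of the rim, 56 mm above the mould's underside. Not to be touched.
- cup: bystander: small white porcelain cup standing on the board beyond the strip's left end, 62 mm across, 48 mm high. Origin at the centre of its foot.
- rib: bystander: flat wooden throwing rib lying on the board's near right corner, 90 x 46 x 8 mm. Origin at the middle of its underside.
- trimmer: bystander: loop trimming tool with a turned wooden handle, 172 mm long (its x), 30 mm wide, 15 mm high, lying along the board's left edge. Origin at its middle, on its underside.
- brush: bystander: flat wooden glaze brush, 165 mm long (its x), 58 mm wide, 12 mm high, lying along the board's right edge, bristles to its +x. Origin 12 mm from its middle towards the bristles, on its underside.
- gauge: bystander: height gauge, a dark wooden base 200 (its x) x 100 x 24 mm with a steel post 270 mm high in its middle and a short scriber arm, on the bench to the left of the board. Origin at the centre of its underside.
- bowls: bystander: stack of three yellowish glazed bowls on the bench to the right of the board, 136 mm across, 90 mm high. Origin at the centre of the lowest foot.
- jar: bystander: dark lidded glaze jar on the bench to the left of the board, 76 mm across, 103 mm high. Origin at the centre of its underside.
Not all that is in view belongs to the job. Leave any pink or yellow look-alike of the mould alone.

How it is judged:
On the way:
1. the mould is turned to within 11 degrees of square with the strip while still clear of it (angle between the x axis of mould and the y axis of stop, either way round below 0.2 rad and contact force between mould and stop below 0.2 N), for 0.1 s.
At the end, for the whole second after the job is handed in: The mould lies flat and at rest on the board with a long side against the strip: its middle 54 to 62.5 mm from the strip's face (58 is touching), parallel to the strip within 0.04 rad, and its middle within 43 mm of the strip's middle, so that the strip backs the whole side (x of mould in the frame of stop between -0.0625 and -0.054 m and y of mould in the frame of stop between -0.043 and 0.043 m and angle between the x axis of mould and the y axis of stop, either way round below 0.04 rad and angle between mould's own z axis and vertical below 0.04 rad and height (world z) of mould below 0.022 m and linear speed of mould below 0.005 m/s and angular speed of mould below 0.03 rad/s).
It fails at once if the mould is lifted or tipped (8 mm up, or 0.1 rad) (height (world z) of mould above 0.026 m or angle between mould's own z axis and vertical above 0.1 rad).
It fails at once if the robot touches the mould's casting faces (top rim or hollow) with more than 1.5 N (contact force between any of the fingers, the arm and mould_face above 1.5 N).
It fails at once if the mould is pushed with the arm or the gripper's body instead of the fingers (more than 3 N) (contact force between the arm and mould above 3 N).
It fails at once if the mould meets the strip while more than 0.23 rad (13 degrees) out of square: a corner knocks (contact force between mould and stop above 0.5 N and angle between the x axis of mould and the y axis of stop, either way round above 0.23 rad).
It fails at once if a bystander is shifted more than 20 mm or knocked over (distance of any of cup, rib, trimmer, brush, gauge, bowls, jar from where it was at the start of the episode above 0.02 m or angle between any of cup, rib, trimmer, brush, gauge, bowls, jar's own z axis and vertical above 0.3 rad).
It also fails if it takes over 70 s, if anything falls off the work surface, if the arm or the gripper's body presses on something with over 40 N, if the wrist force passes 120 N, or if a joint passes its speed limit or range.

## Working session

There is one attempt and no reset: what is moved stays moved. The work goes in short steps, Python scripts to look and compute and a tool call to move; the robot and the scene stay as the last step left them, time stands still between calls to the robot, and variables do not carry over. Pictures are saved under pics/ and viewed, at most 10 in all, crops included, and the job is handed in when it is done.

Besides the shell and the picture viewer there is one more tool, called after ">>>" as a command line: name --argument value ..., lists and objects as JSON in quotes. step_arm: Moves the arm, as the interface text tells. Its arguments: {"type":"object","properties":{"motion":{"type":"array"},"force":{"type":"number"}},"required":["motion"]}

```bash
mkdir -p pics; python3 - <<'E'
from cell import ctrl
import cv2
s=ctrl.state();print(s['clock'],s['ee_pos'],s['ee_rot'],s['gripper_width'],ctrl.tcp_to_grasp)
for n in ['scene','top']:
    p=ctrl.get_image(n);cv2.imwrite(f'pics/{n}0.png',p['frame'][:,:,::-1])
    print(n,p['fx'],p['cx'],p['cy'],p['R'],p['t'])
    for th in ['mould','stop','cup','rib','trimmer','brush','mould_face','board']:
        b=ctrl.boxes_of(th,p)[:2];t=ctrl.tip_of(th,p)[:2]
        print(th,[( [round(v) for v in x['extent']],round(x['p'],2)) for x in b],[([round(v) for v in x['location']],round(x['p'],2)) for x in t])
E
```

```text
0.0 [ 0.22515719 -0.52832681  0.23038045] [-3.07609167e+00 -6.28058788e-01  3.62399629e-04] 0.08536396182897883 0.0187
scene 596.4931065818705 312.22701383530716 230.32578400033614 [[ 3.01823503e-01  9.53363729e-01  4.15662241e-04]
 [ 7.54264558e-01 -2.38524394e-01 -6.11711607e-01]
 [-5.83084513e-01  1.84942459e-01 -7.91080740e-01]] [-0.14798838 -0.33098018  1.97563258]
mould [([315, 210, 367, 281], 0.93), ([174, 170, 213, 224], 0.79)] [([195, 203], 0.9), ([340, 248], 0.79)]
stop [([292, 296, 392, 320], 0.61)] [([338, 303], 0.85)]
cup [] [([408, 296], 0.87)]
rib [([250, 216, 271, 239], 0.63)] []
trimmer [([392, 213, 405, 253], 0.62)] [([398, 237], 0.5)]
brush [] [([265, 276], 0.88)]
mould_face [] []
board [([247, 202, 432, 331], 0.87)] [([333, 262], 0.96)]
top 486.9573533770584 321.54700378116974 240.8232222867585 [[ 0.02778751 -0.99931765  0.02433277]
 [-0.99212726 -0.03054484 -0.12145173]
 [ 0.12211209 -0.02076636 -0.99229904]] [-0.04022304  0.46660734  1.05184458]
mould [([407, 307, 477, 404], 0.65), ([246, 161, 314, 252], 0.62)] [([282, 208], 0.87), ([202, 332], 0.84)]
stop [([253, 117, 370, 152], 0.68)] [([308, 139], 0.79)]
cup [([214, 101, 239, 129], 0.96)] [([233, 123], 0.97), ([364, 270], 0.19)]
rib [([351, 250, 385, 292], 0.55)] [([368, 269], 0.9)]
trimmer [([194, 162, 223, 235], 0.84)] [([206, 199], 0.72)]
brush [([367, 162, 405, 242], 0.57), ([251, 113, 369, 152], 0.3)] [([384, 197], 0.73)]
mould_face [] [([384, 197], 0.53)]
board [([183, 106, 413, 291], 0.91)] [([300, 198], 0.87)]
```

```bash
python3 - <<'E'
import cv2
a=cv2.imread('pics/top0.png')[90:310,170:430]
cv2.imwrite('pics/top0c.png',cv2.resize(a,None,fx=2.7,fy=2.7,interpolation=cv2.INTER_CUBIC))
E
```

```text
(no output)
```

View pics/top0c.png

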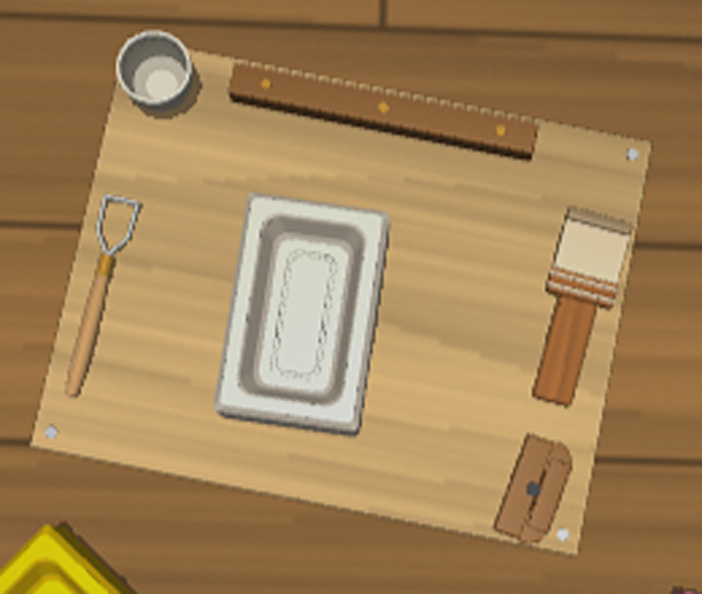

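View pics/scene0.png

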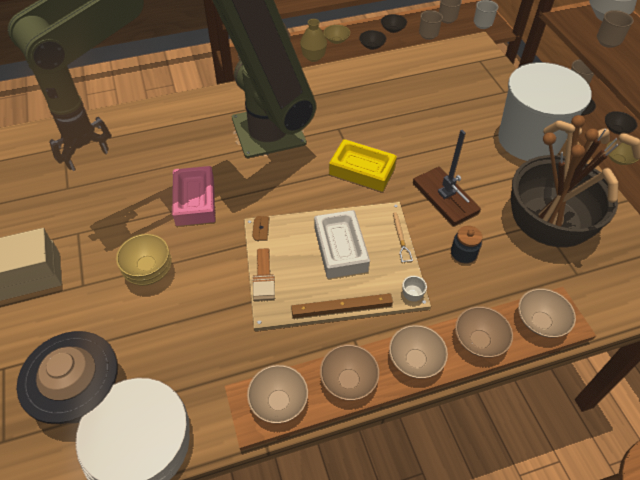

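The top crop (2.7×, offset 170,90) shows the mould's rim corners at about (248,195), (387,213), (358,432) and (218,412). The strip's front edge runs from (230,100) to (531,157), and the board corners are at (650,142), (578,553) and (32,445). The white mould is the real one; the pink and yellow blocks are off the board.

```bash
cat > h.py <<'E'
from cell import ctrl
import cv2, numpy as np
from scipy.optimize import minimize
def proj(p,X):
    c=np.atleast_2d(X)@np.array(p['R']).T+p['t']
    return np.c_[p['fx']*c[:,0]/c[:,2]+p['cx'],p['fy']*c[:,1]/c[:,2]+p['cy']]
def ray(p,uv,z):
    R=np.array(p['R']);d=R.T@[(uv[0]-p['cx'])/p['fx'],(uv[1]-p['cy'])/p['fy'],1];o=-R.T@p['t']
    return o+d*(z-o[2])/d[2]
def pts(x,y,a):
    c,s=np.cos(a),np.sin(a);o=[]
    for z,l,w in((.018,.09,.058),(.068,.09,.058),(.074,.085,.053)):
        for i in(-1,1):
            for j in(-1,1): o.append([x+c*i*l-s*j*w,y+s*i*l+c*j*w,z])
    return np.array(o)
def mask(p,g):
    hsv=cv2.cvtColor(p['frame'],cv2.COLOR_RGB2HSV)
    m=((hsv[...,1]<60)&(hsv[...,2]>70)).astype(np.uint8)
    u=proj(p,[[g[0],g[1],.046]])[0]; roi=np.zeros_like(m);cv2.circle(roi,(int(u[0]),int(u[1])),80,1,-1)
    m=cv2.morphologyEx(m*roi,cv2.MORPH_OPEN,np.ones((3,3)))
    n,l,st,_=cv2.connectedComponentsWithStats(m);k=1+np.argmax(st[1:,4])
    c,_=cv2.findContours((l==k).astype(np.uint8),0,2)
    o=np.zeros_like(m);cv2.drawContours(o,[max(c,key=cv2.contourArea)],-1,1,-1);return o
def fit(p,g):
    m=mask(p,g);m4=cv2.GaussianBlur(m.astype(np.float32),(0,0),.7)
    def cost(q):
        h=cv2.convexHull(np.float32(proj(p,pts(*q))))
        o=np.zeros(m.shape,np.uint8);cv2.fillConvexPoly(o,np.int32(np.round(h*16)),255,cv2.LINE_AA,4)
        return float(np.abs(cv2.GaussianBlur(o/np.float32(255),(0,0),.7)-m4).sum())
    s=np.array(g)+np.vstack([np.zeros(3),np.diag([.01,.01,.1])])
    r=minimize(cost,g,method='Nelder-Mead',options=dict(initial_simplex=s,xatol=1e-5,fatol=.1))
    r=minimize(cost,r.x,method='Nelder-Mead',options=dict(initial_simplex=r.x+np.vstack([np.zeros(3),np.diag([.004,.004,.04])]),xatol=1e-5,fatol=.1))
    return r.x,r.fun,m.sum()
E
python3 - <<'E'
from h import *
p=ctrl.get_image('top')
f=lambda u:(u[0]/2.7+170,u[1]/2.7+90)
B=[ray(p,f(u),.018)[:2] for u in((650,142),(578,553),(32,445))]
print('board',B,np.linalg.norm(B[0]-B[1]),np.linalg.norm(B[1]-B[2]))
d=B[0]-B[1];e=B[2]-B[1];print('yaw x',np.degrees(np.arctan2(d[1],d[0])),'yaw y-90',np.degrees(np.arctan2(e[1],e[0]))-90,'ctr',(B[0]+B[2])/2)
for z,uv in((.042,((230,95),(532,150))),(.018,((231,103),(530,160)))):
    S=[ray(p,f(u),z)[:2] for u in uv];e=S[0]-S[1];print('stop',z,S,np.linalg.norm(e),np.degrees(np.arctan2(e[1],e[0]))-90,(S[0]+S[1])/2)
c=[ray(p,f(u),.074)[:2] for u in((248,195),(387,213),(358,432),(218,412))]
g0=np.mean(c,0);d=c[0]-c[3];g=[*g0,np.arctan2(d[1],d[0])];print('guess',g)
print(fit(p,g))
for th,z in(('cup',.018),('rib',.018),('trimmer',.02),('brush',.02)):
    t=ctrl.tip_of(th,p); print(th,t and ray(p,t[0]['location'],z).round(3))
E
```

```text
board [array([ 0.70373801, -0.22637569]), array([ 0.35254888, -0.16884902]), array([0.42812785, 0.28224272])] 0.35586952490088397 0.45737943081428145
yaw x -9.302740404373083 yaw y-90 -9.511378077787 ctr [0.56593293 0.02793352]
stop 0.042 [array([0.72344196, 0.13032486]), array([ 0.6851413 , -0.12266673])] 0.2558743514229976 -8.608696900933936 [0.70429163 0.00382907]
stop 0.018 [array([0.72519653, 0.13220858]), array([ 0.68420515, -0.12378987])] 0.2592595295269111 -9.097177267116876 [0.70470084 0.00420936]
guess [np.float64(0.5355985290666546), np.float64(0.06074702503789384), np.float64(-0.09083134858089074)]
(array([ 0.54044614,  0.06291716, -0.11349724]), np.float64(276.6986389160156), np.uint64(4518))
cup [0.738 0.19  0.018]
rib []
trimmer [0.552 0.24  0.02 ]
brush [ 0.568 -0.167  0.02 ]
```

>>> step_arm --motion '[[[0,0,7],[2.5,4,0],-1],[[0,0,14],[5,8,0],-1],[[0,0,20],[7.5,12,0],-1],[[0,0,26],[10,16,0],-1],[[0,0,32],[13,20,0],-1],[[0,0,38],[16,24,0],-1],[[0,0,44],[19,28,0],-1],[[0,0,50],[22,32,0],-1],[[0,0,56],[25,35,0],-1],[[0,0,60],[27,38,0],-1]]' --force 40

```text
clock: 2.78
ee_pos: [0.4659, -0.1869, 0.2317]
ee_rot: [2.346, 2.088, 0.0]
force: [0.6, -1.0, -0.2]
gripper_width: 0.0002
grip_force: 0.0
```

```bash
python3 - <<'E'
from h import *
p=ctrl.get_image('scene')
for th in('gauge','bowls','jar'):
    t=ctrl.tip_of(th,p); print(th,[(ray(p,x['location'],0).round(3),round(x['p'],2)) for x in t[:2]])
m=fit(p,[.54,.063,-.113]);print(m)
s=ctrl.state();print(s['ee_pos'],s['ee_rot'],s['gripper_width'],s['force'],s['joints'])
v=p['frame'].copy()
for q,c in((m[0],(255,0,0)),([.54,.063,-.113],(0,0,255))):
    for u in proj(p,pts(*q)[4:8]): cv2.circle(v,tuple(int(a) for a in u),1,c,-1)
cv2.imwrite('pics/s1.png',cv2.resize(v[180:340,230:450,::-1],None,fx=3,fy=3))
E
```

```text
gauge [(array([ 0.649,  0.392, -0.   ]), 0.65), (array([0.519, 0.075, 0.   ]), 0.64)]
bowls [(array([ 0.448, -0.449, -0.   ]), 0.7)]
jar [(array([0.647, 0.389, 0.   ]), 0.93)]
(array([ 0.54023481,  0.06624599, -0.14639399]), np.float64(222.22796630859375), np.uint64(2763))
[ 0.46522346 -0.18756202  0.2312881 ] [ 2.34836598e+00  2.08668634e+00 -1.03414999e-03] 0.00011794415881799454 [-0.2247635   0.29029302  0.60832217] [-4.66983712e-01  2.04531186e-01  1.65346465e+00 -6.70000966e-04
  1.28376242e+00 -3.48925419e-01]
```

View pics/s1.png

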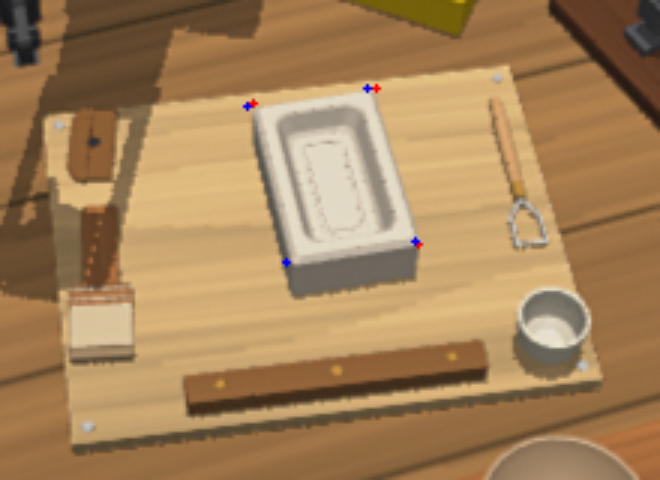

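The crop shows the fitted rim points (blue, top-camera fit) sitting on the mould's rim corners, near (250,105), (368,88), (416,241) and (287,262). So the pose (0.540, 0.063, -6.6°) holds. Next I'll go to the left side of the near end and descend there.

>>> step_arm --motion '[[[0,0,0],[0.1,3.9,0],-1],[[0,0,0],[0.2,7.8,0],-1],[[0,0,0],[0.3,11.7,0],-1],[[0,0,0],[0.5,15.6,0],-1],[[0,0,0],[0.6,19.5,0],-1],[[0,0,0],[0.7,23.4,0],-1],[[0,0,0],[0.8,27.3,0],-1],[[0,0,0],[1.0,31.2,0],-1],[[0,0,0],[1.0,35,0],-1],[[0,0,0],[1.0,35,-3],-1]]'

```text
clock: 3.82
ee_pos: [0.4798, 0.1669, 0.2062]
ee_rot: [2.347, 2.083, 0.022]
force: [2.3, -0.2, 0.3]
gripper_width: 0.0002
grip_force: 0.0
```

>>> step_arm --motion '[[[0,0,0],[0,0,-4],-1],[[0,0,0],[0,0,-8],-1],[[0,0,0],[0,0,-12],-1],[[0,0,0],[0,0,-15],-1],[[0,0,0],[0,0,-16.3],-1],[[0,0,0],[0,0,-16.3],-1],[[0,0,0],[0,0,-16.3],-1]]'

```text
clock: 4.4
ee_pos: [0.4746, 0.1597, 0.0378]
ee_rot: [-2.354, -2.08, 0.003]
force: [-0.2, -0.3, 1.1]
gripper_width: 0.0002
grip_force: 0.0
```

```bash
cat > look.py <<'E'
import sys
from h import *
S=np.array([.7045,.004]);a=np.radians(-9.2)
X=np.array([np.cos(a),np.sin(a)]);Y=np.array([-X[1],X[0]])
g=[float(v) for v in sys.argv[1:4]]; g[2]=np.radians(g[2])
p=ctrl.get_image(sys.argv[4] if len(sys.argv)>4 else 'top');q,f,n=fit(p,g);d=q[:2]-S
s=ctrl.state();r=s['ee_rot'];tp=np.array(s['ee_pos'])
c,sn=np.cos(q[2]),np.sin(q[2]);e=tp[:2]-q[:2]
print('mould',q[:2].round(4),'yaw',np.degrees(q[2]).round(1),'cost',round(f),n,'stopframe',(d@X).round(4),(d@Y).round(4),'off',np.degrees(q[2]-a).round(1)-90)
print('tcp',tp.round(4),'tool y deg',round(np.degrees(2*np.arctan2(r[1],r[0]))-90,1)%180,'in mould',round(c*e[0]+sn*e[1],4),round(-sn*e[0]+c*e[1],4),'force',np.round(s['force'],1),'t',s['clock'])
v=p['frame'].copy()
for u in proj(p,pts(*q)[4:8]): cv2.circle(v,tuple(int(k) for k in u),1,(255,0,0),-1)
cv2.imwrite('pics/last.png',cv2.resize(v[90:310,170:430,::-1],None,fx=2.7,fy=2.7))
E
python3 look.py .54 .063 -6.6
```

```text
mould [0.5401 0.0624] yaw -6.3 cost 265 4527 stopframe -0.1716 0.0313 off -87.1
tcp [0.4756 0.1603 0.0388] tool y deg 173.0 in mould -0.0748 0.0902 force [-0.2  0.4  0.2] t 4.45
```

>>> step_arm --motion '[[[0,0,0],[-0.1,-1.0,0],-1],[[0,0,0],[-0.2,-1.9,0],-1],[[0,0,4],[-0.7,-2.8,0],-1],[[0,0,8],[-1.2,-3.6,0],-1],[[0,0,12.5],[-1.7,-4.6,0],-1],[[0,0,17],[-2.1,-5.5,0],-1],[[0,0,22],[-2.4,-6.6,0],-1],[[0,0,27],[-2.7,-7.8,0],-1],[[0,0,32],[-2.9,-9.0,0],-1]]'

```text
clock: 5.2
ee_pos: [0.4455, 0.0714, 0.0398]
ee_rot: [1.682, 2.653, 0.004]
force: [-2.4, 5.7, 3.2]
gripper_width: 0.0001
grip_force: 3.0
```

```bash
python3 look.py .54 .05 20
```

```text
mould [0.5425 0.0337] yaw 26.1 cost 1971 2757 stopframe -0.1647 0.0034 off -54.7
tcp [0.4451 0.0694 0.0397] tool y deg 25.5 in mould -0.0717 0.075 force [-0.6 -1.7 -0.3] t 5.25
```

View pics/last.png

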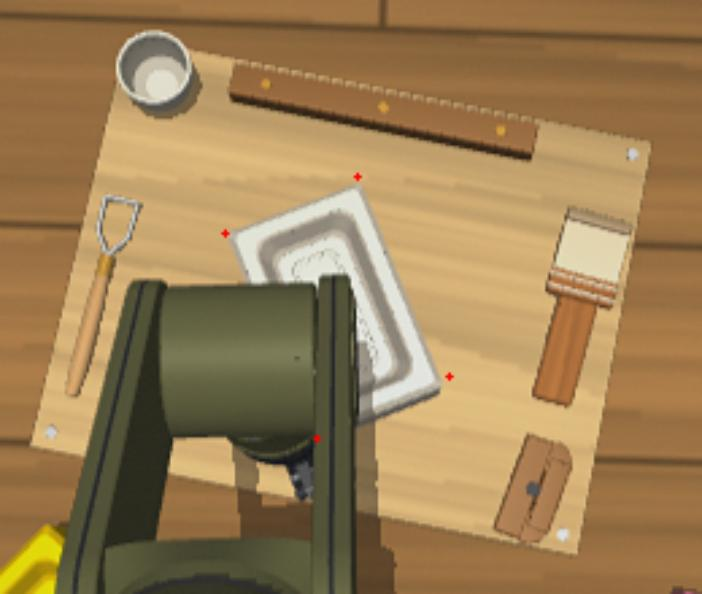

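The picture shows the mould turned about 31°, with its far corners at (357,187) and (232,235) and its right corner at (440,385). The pusher is behind the arm at (300,480), and the mould is moving as predicted. I'll continue the arc.

>>> step_arm --motion '[[[0,0,4],[0,-0.9,0],-1],[[0,0,8],[0,-1.9,0],-1],[[0,0,12],[0.1,-2.8,0],-1],[[0,0,15],[0.2,-3.6,0],-1],[[0,0,19],[0.4,-4.6,0],-1],[[0,0,23],[0.7,-5.5,0],-1],[[0,0,27],[1.0,-6.4,0],-1],[[0,0,30],[1.2,-7.1,0],-1]]'

```text
clock: 5.92
ee_pos: [0.455, 0.0005, 0.0391]
ee_rot: [-0.941, -2.993, -0.001]
force: [-3.4, 5.3, 4.4]
gripper_width: 0.0
grip_force: 3.4
```

```bash
python3 - <<'E'
s=open('h.py').read()
s=s.replace("    m=mask(p,g);m4","    h=cv2.cvtColor(p['frame'],cv2.COLOR_RGB2HSV)\n    arm=((h[...,0]>27)&(h[...,0]<90)&(h[...,1]>30)&(h[...,2]<150)|(h[...,2]<60)).astype(np.uint8)\n    W=1-cv2.dilate(cv2.morphologyEx(cv2.morphologyEx(arm,2,np.ones((4,4))),3,np.ones((9,9))),np.ones((7,7)))\n    m=mask(p,g);m4")
s=s.replace("-m4).sum())","-m4)[W>0].sum())")
open('h.py','w').write(s)
E
python3 look.py .558 .002 55; python3 look.py .558 .002 55 scene
```

```text
mould [0.5518 0.0164] yaw 51.8 cost 49 1462 stopframe -0.1527 -0.0121 off -29.0
tcp [ 0.4557 -0.0006  0.0391] tool y deg 55.19999999999999 in mould -0.0728 0.0649 force [-4.8  1.   2.6] t 5.9667
mould [0.554  0.0198] yaw 52.2 cost 209 3023 stopframe -0.1511 -0.0085 off -28.6
tcp [ 4.559e-01 -4.000e-04  3.900e-02] tool y deg 54.89999999999998 in mould -0.076 0.0651 force [-3.8  0.7  1.1] t 6.0167
```

>>> step_arm --motion '[[[0,0,4],[0.4,-0.9,0],-1],[[0,0,8],[0.9,-1.7,0],-1],[[0,0,12],[1.4,-2.5,0],-1],[[0,0,15],[1.9,-3.1,0],-1],[[0,0,19],[2.5,-3.8,0],-1],[[0,0,23],[3.2,-4.4,0],-1],[[0,0,26],[3.8,-4.9,0],-1],[[0,0,26],[3.8,-4.9,0],-1]]'

```text
clock: 6.68
ee_pos: [0.4943, -0.0495, 0.0385]
ee_rot: [-0.245, -3.129, 0.002]
force: [-4.7, -1.5, 0.7]
gripper_width: 0.0002
grip_force: 1.9
```

```bash
python3 look.py .565 .01 78; python3 look.py .565 .01 78 scene
```

```text
mould [0.5763 0.0059] yaw 77.8 cost 83 1919 stopframe -0.1269 -0.0186 off -3.0
tcp [ 0.4944 -0.0493  0.0385] tool y deg 80.89999999999998 in mould -0.0713 0.0684 force [-3.4 -1.6 -0.1] t 6.7333
mould [0.5761 0.0111] yaw 76.3 cost 191 3047 stopframe -0.1279 -0.0135 off -4.5
tcp [ 0.4944 -0.0491  0.0385] tool y deg 80.89999999999998 in mould -0.0778 0.0651 force [-5.7 -1.5  1. ] t 6.7833
```

>>> step_arm --motion '[[[0,0,0],[-1.5,0.3,0],-1],[[0,0,0],[-3.2,0.5,0],-1],[[0,0,0],[-3,2.5,-0.3],0.6],[[0,0,0],[-2.5,5,-0.6],0.6],[[0,0,0],[-2,7.4,-0.6],0.6],[[0,0,0],[-2,7.4,-0.6],0.6],[[0,0,0],[-1,7.2,-0.6],0.6],[[0,0,0],[-0.5,7.1,-0.6],0.6]]'

```text
clock: 7.45
ee_pos: [0.4933, 0.0222, 0.0329]
ee_rot: [0.244, 3.128, -0.0]
force: [0.7, -0.4, 1.5]
gripper_width: 0.0681
grip_force: 0.0
```

```bash
python3 look.py .576 .008 77.5; python3 look.py .576 .008 77.5 scene; python3 - <<'E'
from cell import ctrl
print(ctrl.state()['gripper_width'])
E
```

```text
mould [0.5663 0.0124] yaw 83.0 cost 91 608 stopframe -0.1378 -0.0138 off 2.200000000000003
tcp [0.4947 0.0217 0.033 ] tool y deg 81.0 in mould 0.0005 0.0721 force [ 1.4 -0.3  0.2] t 7.5
mould [0.5771 0.0118] yaw 76.5 cost 231 3041 stopframe -0.127 -0.0127 off -4.299999999999997
tcp [0.4937 0.0215 0.0328] tool y deg 81.0 in mould -0.01 0.0834 force [-0.1  0.1 -1. ] t 7.55
0.06824540278671008
```

>>> step_arm --motion '[[[0,0,0],[0.7,-0.1,0],0.6],[[0,0,0],[1.4,-0.2,0],0.6],[[0,0,0],[2.1,-0.3,0],0.6],[[0,0,0],[2.8,-0.45,0],0.6],[[0,0,0],[3.5,-0.55,0],0.6],[[0,0,0],[4.2,-0.7,0],0.6],[[0,0,0],[4.9,-0.8,0],0.6],[[0,0,0],[5.5,-0.9,0],0.6],[[0,0,0],[6.1,-1.0,0],0.6],[[0,0,0],[6.5,-1.05,0],0.6]]'

```text
clock: 8.38
ee_pos: [0.5494, 0.012, 0.031]
ee_rot: [-0.244, -3.119, 0.0]
force: [-11.6, 2.1, 5.2]
gripper_width: 0.0682
grip_force: 5.8
```

```bash
sed -i "s/^cv2.imwrite.*/r0=(180,340,230,450) if p['R'][0][0]>.1 else (90,310,170,430)\ncv2.imwrite('pics\/last.png',cv2.resize(v[r0[0]:r0[1],r0[2]:r0[3],::-1],None,fx=2.7,fy=2.7))/" look.py
python3 look.py .626 .003 80.8; python3 look.py .626 .003 80.8 scene
```

```text
mould [0.6375 0.0115] yaw 67.0 cost 59 321 stopframe -0.0674 -0.0033 off -13.799999999999997
tcp [0.5511 0.0118 0.0311] tool y deg 81.0 in mould -0.0335 0.0797 force [-6.5  0.7 -1.6] t 8.4333
mould [0.6178 0.0078] yaw 80.8 cost 184 3187 stopframe -0.0862 -0.0101 off 0.0
tcp [0.5512 0.0118 0.031 ] tool y deg 81.0 in mould -0.0067 0.0664 force [-7.4  0.6  2. ] t 8.4833
```

View pics/last.png

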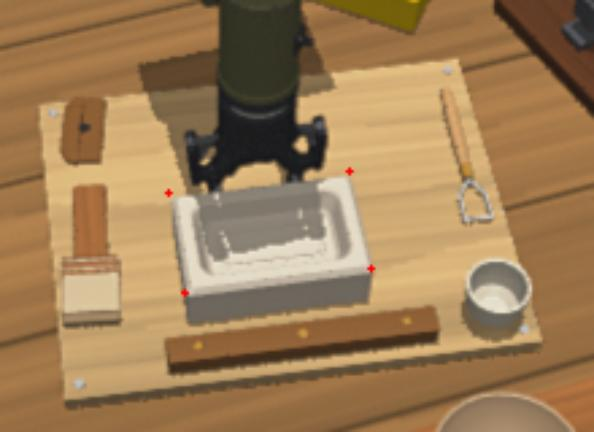

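The scene crop shows the mould square to the strip. Its front edge runs from (188,320) to (368,303), about 28 mm off the strip, which spans 168–437. Both fingertips are on the near wall. I'll push on slowly.

>>> step_arm --motion '[[[0,0,0],[0.5,-0.1,0],0.6],[[0,0,0],[1.0,-0.15,0],0.6],[[0,0,0],[1.5,-0.25,0],0.6],[[0,0,0],[1.8,-0.3,0],0.6],[[0,0,0],[2.1,-0.35,0],0.6],[[0,0,0],[2.3,-0.35,0],0.6],[[0,0,0],[2.5,-0.4,0],0.6],[[0,0,0],[2.7,-0.45,0],0.6]]'

```text
clock: 9.15
ee_pos: [0.5752, 0.0079, 0.031]
ee_rot: [-0.244, -3.117, -0.001]
force: [-12.5, 2.9, 7.4]
gripper_width: 0.0686
grip_force: 6.5
```

```bash
python3 look.py .644 .003 80.8 scene
```

```text
mould [0.6314 0.0063] yaw 79.8 cost 243 3008 stopframe -0.0726 -0.0094 off -1.0
tcp [0.5762 0.0078 0.031 ] tool y deg 81.0 in mould -0.0083 0.0546 force [-9.3  2.2  2.6] t 9.2
```

>>> step_arm --motion '[[[0,0,0],[0.1,0,0],0.6],[[0,0,0],[0.2,-0.05,0],0.6],[[0,0,0],[0.3,-0.05,0],0.6],[[0,0,0],[0.4,-0.05,0],0.6],[[0,0,0],[0.4,-0.05,0],0.6]]'

```text
clock: 9.62
ee_pos: [0.5763, 0.0078, 0.0309]
ee_rot: [-0.244, -3.112, -0.001]
force: [-19.1, 3.0, 11.6]
gripper_width: 0.0685
grip_force: 9.1
```

>>> step_arm --motion '[[[0,0,0],[0.15,0,0],0.6],[[0,0,0],[0.3,-0.05,0],0.6],[[0,0,0],[0.4,-0.05,0],0.6],[[0,0,0],[0.4,-0.05,0],0.6]]'

```text
clock: 9.95
ee_pos: [0.5762, 0.0078, 0.0308]
ee_rot: [-0.244, -3.105, -0.001]
force: [-25.1, 3.4, 17.8]
gripper_width: 0.0683
grip_force: 12.7
```

The force is climbing with no tool motion, so the mould is seated. I'll back off and check.

>>> step_arm --motion '[[[0,0,0],[-1,0.15,0],0.6],[[0,0,0],[-3,0.5,0],0.6],[[0,0,0],[-6,1,0],0.6],[[0,0,0],[-9,1.4,2],0.6],[[0,0,0],[-11,1.8,6],0.6],[[0,0,0],[-13,2,10],0.6],[[0,0,0],[-14,0,14],0.6],[[0,0,0],[-14,-4,16],0.6],[[0,0,0],[-14,-8,16],0.6],[[0,0,0],[-14,-12,16],0.6]]'

```text
clock: 10.78
ee_pos: [0.4528, -0.1096, 0.1955]
ee_rot: [0.241, 3.125, -0.003]
force: [0.5, -0.2, -1.0]
gripper_width: 0.068
grip_force: 0.0
```

```bash
python3 look.py .646 .006 80.8 scene; python3 look.py .646 .006 80.8
```

```text
mould [0.6345 0.0053] yaw 78.8 cost 481 2973 stopframe -0.0693 -0.01 off -2.0
tcp [ 0.4532 -0.118   0.1948] tool y deg 80.9 in mould -0.156 0.154 force [ 0.4 -5.7 -0.1] t 10.8333
mould [ 0.6438 -0.0007] yaw 81.2 cost 268 4589 stopframe -0.0592 -0.0143 off 0.4000000000000057
tcp [ 0.4527 -0.1142  0.1938] tool y deg 80.7 in mould -0.1414 0.1715 force [ 0.2  0.2 -0.9] t 10.8833
```

View pics/last.png

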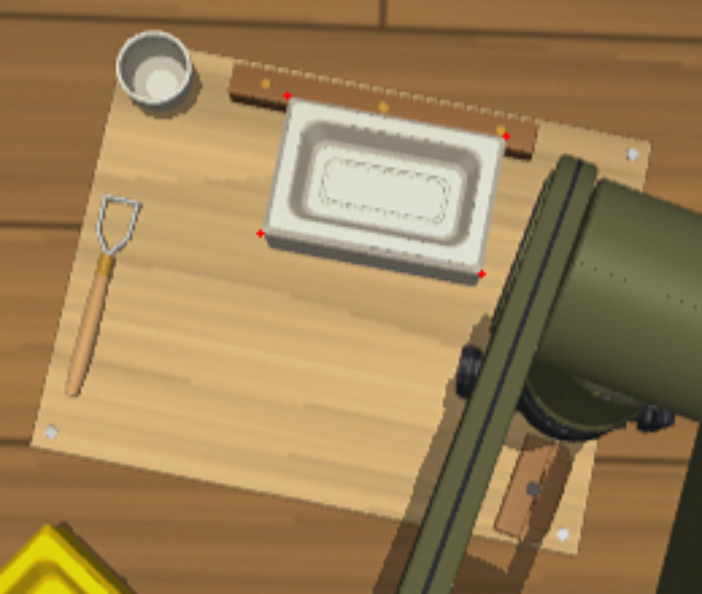

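The top crop shows the mould flush: its far side, from (288,100) to (505,138), lies along the strip with no gap. The strip extends past both ends (230 and 537). The fit puts it at x = -59 mm, y = -14 mm, 0.4° off. The cup and trimmer are where they were, and the visible part of the rib is too.

```bash
python3 -c "
from cell import ctrl
print(ctrl.sign_off())"
```

```text
the job is handed in; nothing more can be done
None
```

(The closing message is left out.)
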